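Test the latching stop button of a paint-jar roller

ROBOT

A 6-joint arm with a two-finger parallel gripper is mounted at the origin on the work surface. World frame = base frame: x ahead of the robot, y to its left, z up, the work surface at z = 0. Lengths are in m, angles in rad, forces in N, time in s.
With the tool pointing down it reaches from about 0.375 to 0.9 m from the base axis. Payload 3.1 kg.
Tool frame: the origin (TCP) lies at the very end of the fingers, on their centre line; the grasp point (between the pads) lies 19 mm behind it; z points along the fingers, y is the direction in which the jaws open and shut (so a half turn about z gives the same grasp; the last joint's range is limited). The gripper opens to 87 mm and grips with 3 to 60 N. Pads are 19 mm wide; open, the fingers measure 117 mm over their backs; the gripper's body (75 mm by 190 mm) begins 51 mm behind the grasp point.
Start: joints at [1.063, 0.527, 1.433, -0, 1.181, -0.178], TCP at [0.202, 0.592, 0.223] pointing down, gripper open.
Joint ranges: [-3.08, 3.08], [-0.75, 2.2], [0.22, 2.44], [-1.43, 4.57], [0, 2.65], [-2.85, 2.85]. Speed limits (rad/s): [2.79, 2.79, 3.14, 3.14, 3.14, 3.14].

INTERFACE

Orientations are given as a unit quaternion [x, y, z, w].
In Python, from rig import robot gives the robot as it stands. The module is installed in compiled form; this text tells all that it offers.
- The arm moves only by the tool send_rows, never from a script. Its argument "deltas" is a list of rows, each an object of numbers: "tx", "ty", "tz": the shift along the tool's x, y, z in cm; "rx", "ry", "rz": the turn, a rotation vector about the tool's x, y, z in rad. A call has 1 to 5 rows; each row is the pose to reach, as a shift and turn from the pose commanded when the call began, along the tool's axes at that moment; what a row does not reach only later rows make up. A row lasts 1/12 s, in which the tool goes at most 41.7 mm and 7.16 degrees, less where a joint would pass 70% of its speed; a pose out of reach is approached as far as the arm can. A call with a gripper value outside its range is refused whole. "claw" is the finger opening in cm, from 0 to 8.7, set as the call begins (left out, the last holds). The fingers move at their own pace and stop on an object; "squeeze" is the grip in N (left out, the last holds). Time passes only in rows, so rows that repeat a pose let the fingers close. It gives the time, the measured TCP pose, the force and the opening at its end, in the units of the state.
- robot.get_obs(): the state, without advancing time (a new reading comes with each control period).
- robot.camera(name): name is "scene" or "top" or "wrist"; returns a dict with "color" (480x640x3 uint8, red, green, blue), "z_map" (480x640 float32, m along the optical axis (not along the pixel's ray), 0 where there is no reading), "intrinsics" (3x3 intrinsics, pixels), "R" (3x3) and "t" (3): a world point X has camera coordinates R X + t; the wrist camera has in their place "tool_from_camera" (4x4, takes a point from camera to tool coordinates, whose origin is the TCP and whose axes are the flange's). Camera axes: x right, y down, z forward; pixel columns grow to the right and rows downward; lengths in m; the calibration is good to about 2 mm. The wrist camera is an equidistant fisheye: a pixel r from the principal point sees the ray r / f radians off the axis. A picture is of the moment at which its call begins: read the wrist's pose just before it.
- robot.hand_in(): hands the job in, once; it reports no verdict.
Trained networks look in the newest picture that a camera, given by its name, has taken for a name from the list of things; names that differ only in an ending like _2 or _b are one class to them, and where a whole thing is asked for, a point or a joint stands for the part that bears it (a point fixed in the world has none). Each returns a list of dicts, best first, with "p" (0 to 1); they miss things now and then, are a little off and sometimes report something else, mostly with a low value. They report only what shows in the picture. A call takes as long as a camera call.
- robot.outline_of(label, camera): "pixels" (480x640 bool, what is visible of it) and "xy" ([column, row] in pixels, amid what is visible of it).
- robot.tip_of(label, camera): "xy" ([column, row] in pixels: a listed point, or the origin of a listed thing).
The state is a dict: "time": time; "q": joint angles; "joint_velocities": joint speeds; "joint_torque": joint torques, N m; "position": TCP position; "tool_rot": TCP orientation; "ft_force": force on the tool from outside, world axes, zero at the start; "moment": the same for the moment, N m; "grip_width": finger opening in m.
Only numpy, scipy, OpenCV 4.12 (cv2) and the standard library are available. Lean on these libraries where they do the work, as an engineer would, in place of code of your own. Each camera call takes 0.05 s, during which the arm holds its last target.

TASK

Test the stop button of the paint-jar roller before the day's work: with the fingertips press its mushroom head straight in until it latches, and come off it so that it is seen to stay in by itself. Then twist the head clockwise (seen from above) by pushing it round with the fingertips, without taking hold of it, until the latch lets go and the head springs all the way back out. Leave the start button, the speed knob, the jars on the rollers and the things standing on the bench as they are.

Things in the scene. Friction and masses are not known exactly. Their poses are not given: they have to be found in the camera images.
- machine: Grey sheet-metal jar roller fixed on the bench. Origin on the bench under the middle of its control end, a housing 280 (x) x 190 mm (y) with a level deck 100 mm up; -x is its front. Rollers with jars run to its -y, jar tops 148 mm up. On the deck in its frame, mm: stop button x -60 y +30, start button +80 +50, speed knob +80 -40, pilot lamp (7 high) +20 -45. Deck clear 60 mm round the stop's axis.
- stop_top (a point): Centre of the top of the stop button's mushroom head (red plastic); its z axis points up along the button's axis, and the point sinks and turns with the head. It stands 46 mm above the deck (146 mm above the bench) when the head is out, about 38 mm above the deck when latched in. The top is nearly flat over the middle 22 mm.
- mushroom: The same head: origin on its axis, at deck level when out; sinks and turns with it. Above this origin: underside 22 mm, dome diameter 52 mm from 25 to 33 mm, top 46 mm. Three lugs 14 mm wide, 22 to 36 mm up, round-ended 37 mm from the axis, at 90, 210, 330 degrees (from its +x to its +y). Under it a stem, 22 mm diameter, and a collar on the deck, 54 mm wide 3 mm high, then 38 mm wide 10 mm high.
- lug0: Lug of the head at its 90 degree direction; origin on the middle of the lug's round end (7 mm radius), 30 mm from the button's axis, at the height of mushroom's origin; its x axis points outwards from the button's axis.
- lug1: The like lug at 210 degrees.
- lug2: The like lug at 330 degrees.
- stop_in (a joint): How far the head is pressed in, m: 0 out; it must go in past 0.008 to latch, its hard stop is at 0.010; let go, a latched head rests at about 0.007. Pressing takes 5 N to start, growing to 10 N half way, where the latch gives, and 10 to 11 N on to the hard stop: a lighter press does not latch and the head comes back out.
- stop_turn (a joint): Turn of the head, rad, clockwise from above positive: 0 at rest (a weak spring turns it back), stop at 0.95. When latched, turning it to about 0.5 (0.45 to 0.6) frees the latch and the head springs out by itself; this takes about 0.1 N m, i.e. 3 to 4 N pushed sideways on a lug's end. Pressed in while turned beyond that, it does not latch.
- start (a joint): Start button: white push button of 22 mm diameter in a round bezel of 38 mm diameter and 12 mm height on the deck, its face 22 mm above the deck; value is how far it is pressed, 0 to 0.005 m. Not to be pressed.
- speed_mark (a point): White pointer mark on the top of the speed knob, 15 mm from the knob's axis, 44 mm above the deck; the knob is black, 36 mm diameter with a bar grip. It may start at any setting, which is to be kept.
- jar_a: Closed glass paint jar, 68 mm diameter, 88 mm long, white cap, lying on the rollers along the machine's y, nearer to the control end; origin below its middle on its underside. Loose.
- jar_b: The like jar at the far end of the rollers. Loose.
- pot: The like jar standing on the bench near the control end, 88 mm high; origin on its underside. Loose.
- finial: Turned wooden umbrella top, 44 mm diameter, 60 mm high, standing on the bench near the control end; origin on its underside. Loose.

How it is judged:
By the outcome, as a careful person would: the job done as asked, in the order asked, and still so for the second after the job is handed in, with the robot touching nothing.
It also fails if it takes over 45 s, if anything falls off the work surface, if the arm or the gripper's body presses on something with over 40 N, if the wrist force passes 120 N, or if a joint passes its speed limit or range.

## Working session

There is one attempt and no reset: what is moved stays moved. The work goes in short steps, Python scripts to look and compute and a tool call to move; the robot and the scene stay as the last step left them, time stands still between calls to the robot, and variables do not carry over. Pictures are saved under pics/ and viewed, and the job is handed in when it is done.

Besides the shell and the picture viewer there is one more tool, called by a JSON object that holds its "op" and its "data". send_rows: Moves the arm, as the interface text tells. Its arguments: {"type":"object","properties":{"deltas":{"type":"array","items":{"type":"object","properties":{"tx":{"type":"number"},"ty":{"type":"number"},"tz":{"type":"number"},"rx":{"type":"number"},"ry":{"type":"number"},"rz":{"type":"number"}}}},"claw":{"type":"number"},"squeeze":{"type":"number"}},"required":["deltas"]}

```bash
mkdir -p pics; cat > h.py <<'E'
import numpy as np, cv2
from rig import robot
def w(c,xy,z=None):
    K=c["intrinsics"];u,v=xy
    d=c["z_map"][int(round(v)),int(round(u))]
    ray=np.linalg.inv(K)@[u,v,1]
    R,t=np.array(c["R"]),np.array(c["t"])
    if z is None: return R.T@(ray*d-t)
    o=-R.T@t; r=R.T@ray; return o+r*(z-o[2])/r[2]
def save(c,n): cv2.imwrite(f"pics/{n}.png",c["color"][...,::-1])
E
python3 - <<'E'
from h import *
np.set_printoptions(precision=4,suppress=True)
o=robot.get_obs();print(o)
for n in("scene","top"):
    c=robot.camera(n);save(c,n+"0")
    print(n,c["intrinsics"],c["R"],c["t"])
    for l in("stop_top","lug0","lug1","lug2","mushroom","speed_mark","start","machine","pot","finial","jar_a"):
        for r in robot.tip_of(l,n)[:3]:
            print(n,l,round(r["p"],2),np.round(r["xy"],1),w(c,r["xy"]))
E
```

```text
{'time': 0.0, 'q': array([ 1.0635,  0.5285,  1.4339,  0.    ,  1.1814, -0.1785]), 'joint_velocities': array([-0.001 ,  0.0007, -0.0006,  0.    , -0.0013, -0.0013]), 'joint_torque': array([  0.    , -44.0039, -17.6595,   0.0632,   0.0581,  -0.0002]), 'position': array([0.2014, 0.5909, 0.2216]), 'tool_rot': array([ 0.1637,  0.9865, -0.001 , -0.0004]), 'ft_force': array([-0.4778,  0.3461, -0.2524]), 'moment': array([-0.0245,  0.0414,  0.0077]), 'grip_width': 0.08711281809495261}
scene [[442.3969   0.     330.2345]
 [  0.     442.3969 240.0718]
 [  0.       0.       1.    ]] [[ 0.2668  0.9637 -0.0036]
 [ 0.6987 -0.196  -0.688 ]
 [-0.6638  0.181  -0.7257]] [-0.2252 -0.3036  1.3232]
scene stop_top 0.86 [384.7 224.9] [0.5877 0.1813 0.1467]
scene stop_top 0.21 [372.2 231.1] [0.5831 0.1583 0.1313]
scene lug0 0.55 [374.  251.7] [0.6103 0.1547 0.1011]
scene lug0 0.43 [473.2 313.5] [0.7495 0.3176 0.0197]
scene lug0 0.4 [372.2 231.5] [0.5846 0.1578 0.1318]
scene lug1 0.55 [374.  251.7] [0.6103 0.1547 0.1011]
scene lug1 0.43 [473.2 313.5] [0.7495 0.3176 0.0197]
scene lug1 0.4 [372.2 231.5] [0.5846 0.1578 0.1318]
scene lug2 0.55 [374.  251.7] [0.6103 0.1547 0.1011]
scene lug2 0.43 [473.2 313.5] [0.7495 0.3176 0.0197]
scene lug2 0.4 [372.2 231.5] [0.5846 0.1578 0.1318]
scene mushroom 0.95 [380.2 240.5] [ 1.1506 -0.082   0.7505]
scene mushroom 0.2 [365.5 227.7] [0.5431 0.1596 0.1021]
scene speed_mark 0.3 [269.4 285. ] [ 0.6522 -0.0594  0.1211]Traceback (most recent call last):
  File "<stdin>", line 8, in <module>
ValueError: it knows: finial, jar, lug, machine, mushroom, pot, speed_mark, stop_top
```

```bash
python3 - <<'E'
from h import *
np.set_printoptions(precision=4,suppress=True)
for n in("scene","top"):
    c=robot.camera(n);save(c,n+"1")
    if n=="top":print(n,c["intrinsics"],c["R"],c["t"])
    for l in("stop_top","lug0","mushroom","speed_mark","machine","pot","finial","jar_a"):
        for r in robot.tip_of(l,n)[:4]:
            z={"stop_top":.146,"lug0":.1,"mushroom":.1,"speed_mark":.144}.get(l,0)
            print(n,l,round(r["p"],2),np.round(r["xy"],1),w(c,r["xy"],z))
    im=c["color"]
    for r in robot.outline_of("mushroom",n)[:1]:
        m=r["pixels"]; ys,xs=np.where(m); print(xs.min(),xs.max(),ys.min(),ys.max())
        x0,y0=max(xs.min()-60,0),max(ys.min()-50,0)
        cv2.imwrite(f"pics/{n}1c.png",cv2.resize(im[y0:y0+150,x0:x0+200,::-1],(800,600),interpolation=2)); print(x0,y0)
E
```

```text
scene stop_top 0.65 [383.3 225.2] [0.5871 0.1787 0.146 ]
scene lug0 0.57 [375.7 233.6] [0.5631 0.175  0.1   ]
scene lug0 0.55 [394.9 236.7] [0.582  0.2098 0.1   ]
scene lug0 0.5 [377.7 247.5] [0.6008 0.1659 0.1   ]
scene mushroom 0.92 [384.1 240.9] [0.5872 0.1845 0.1   ]
scene speed_mark 0.6 [370.4 291.4] [0.7302 0.103  0.144 ]
scene machine 0.84 [368.6 296.3] [0.6414 0.1391 0.    ]
scene machine 0.31 [377.3 249.2] [0.521  0.2014 0.    ]
scene pot 0.67 [366.7 291.1] [0.6276 0.1396 0.    ]
scene pot 0.62 [365.1 229.6] [0.4533 0.1946 0.    ]
scene finial 0.63 [474.7 312.5] [0.7373 0.3325 0.    ]
scene finial 0.5 [187.4 298.1] [ 0.5442 -0.2256  0.    ]
scene jar_a 0.9 [188.8 296.1] [ 0.5397 -0.2225 -0.    ]
scene jar_a 0.73 [269.3 284.1] [ 0.5539 -0.0548  0.    ]
372 401 219 244
312 169
top [[481.0283   0.     321.7455]
 [  0.     481.0283 236.5187]
 [  0.       0.       1.    ]] [[-0.0125 -0.9998 -0.0122]
 [-0.9987  0.0131 -0.0502]
 [ 0.0504  0.0115 -0.9987]] [0.0729 0.591  1.2187]
top stop_top 0.85 [269.  238.5] [0.5824 0.185  0.146 ]
top stop_top 0.71 [270.5 238.6] [0.5821 0.1816 0.146 ]
top lug0 0.62 [278.6 250.6] [0.5553 0.1678 0.1   ]
top lug0 0.59 [280.6 227.9] [0.6096 0.1626 0.1   ]
top lug0 0.56 [256.7 238. ] [0.5862 0.22   0.1   ]
top mushroom 0.95 [270.5 238.6] [0.5843 0.187  0.1   ]
top speed_mark 0.72 [299.3 172.4] [0.7347 0.114  0.144 ]
top machine 0.6 [288.8 219.6] [0.6379 0.1508 0.    ]
top machine 0.51 [257.8 237.3] [0.5928 0.2319 0.    ]
top pot 0.66 [270.4 293.6] [0.4467 0.2001 0.    ]
top finial 0.77 [217.  184.1] [0.7337 0.3381 0.    ]
top jar_a 0.68 [277.4 251.7] [0.5548 0.1811 0.    ]
top jar_a 0.64 [365.2 222. ] [ 0.629  -0.0478  0.    ]
top jar_a 0.61 [432.  229.3] [ 0.6077 -0.2205  0.    ]
256 281 227 251
196 177
```

View pics/scene0.png

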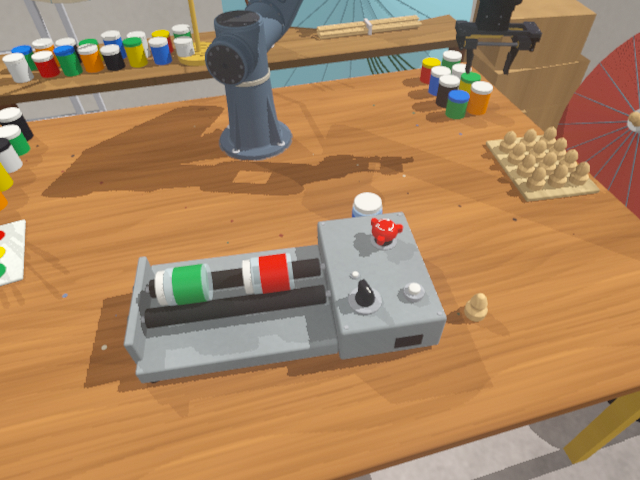

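View pics/top1.png

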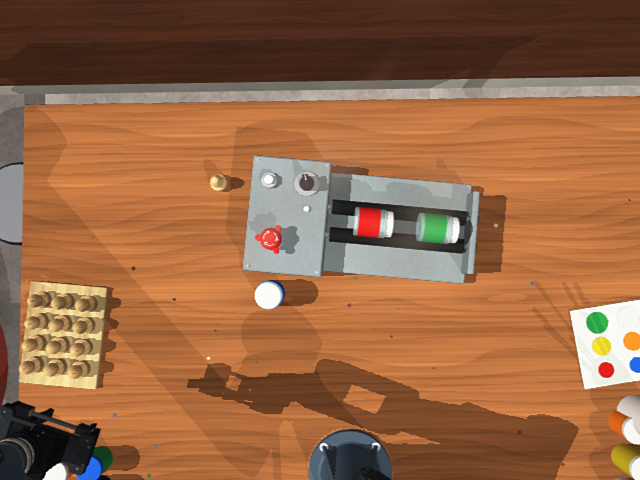

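View pics/top1c.png

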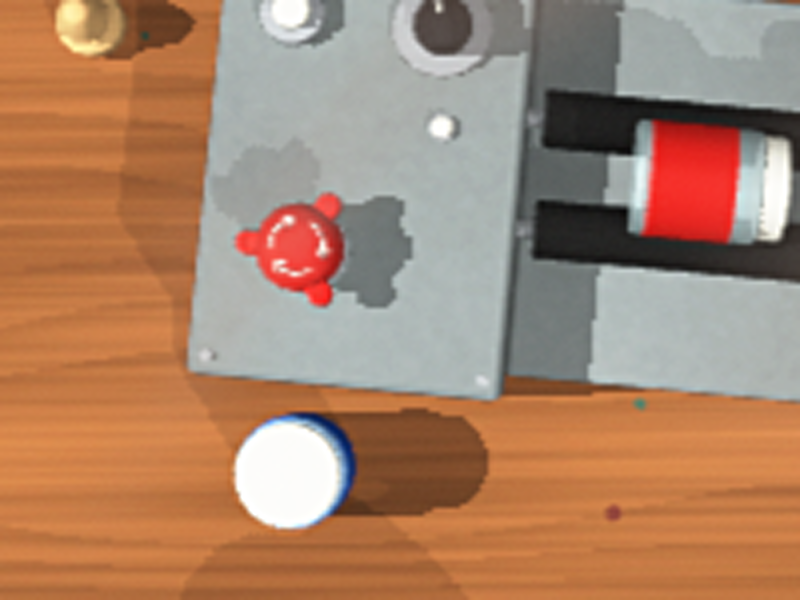

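Both views show the red head on the deck corner (top image about 270,239; scene 384,225). Its lugs point to about 86°, 206° and 326° in world. I'll fly over with the fingers closed.

{"op": "send_rows", "data": {"deltas": [{"tx": -3.3,"ty": -1.74},{"tx": -6.6,"ty": -3.48},{"tx": -9.9,"ty": -5.22},{"tx": -13.2,"ty": -6.96},{"tx": -16.5,"ty": -8.7}], "claw": 0, "squeeze": 20}}

```text
schema error: expected keys tx, ty, tz, rx, ry, rz
```

{"op": "send_rows", "data": {"deltas": [{"tx": -3.3,"ty": -1.74},{"tx": -6.6,"ty": -3.48},{"tx": -9.9,"ty": -5.22},{"tx": -13.2,"ty": -6.96},{"tx": -16.5,"ty": -8.7}]}}

```text
schema error: expected keys tx, ty, tz, rx, ry, rz
```

{"op": "send_rows", "data": {"deltas": [{"tx": -2.5,"ty": -1.3},{"tx": -5,"ty": -2.6},{"tx": -7,"ty": -3.6},{"tx": -8.5,"ty": -4.5},{"tx": -8.5,"ty": -4.5}]}}

```text
schema error: expected keys tx, ty, tz, rx, ry, rz
```

{"op": "send_rows", "data": {"deltas": [{"tx": -3.3,"ty": -1.74,"tz": 0,"rx": 0,"ry": 0,"rz": 0},{"tx": -6.6,"ty": -3.48,"tz": 0,"rx": 0,"ry": 0,"rz": 0},{"tx": -9.9,"ty": -5.22,"tz": 0,"rx": 0,"ry": 0,"rz": 0},{"tx": -13.2,"ty": -6.96,"tz": 0,"rx": 0,"ry": 0,"rz": 0},{"tx": -16.5,"ty": -8.7,"tz": 0,"rx": 0,"ry": 0,"rz": 0}], "claw": 0, "squeeze": 20}}

```text
time: 1.77
position: [0.3307, 0.4547, 0.2227]
tool_rot: [0.163, 0.987, 0.0, 0.0]
ft_force: [0.5, -0.0, -1.0]
grip_width: 0.0615
```

{"op": "send_rows", "data": {"deltas": [{"tx": -3.3,"ty": -1.74,"tz": 0,"rx": 0,"ry": 0,"rz": 0},{"tx": -6.6,"ty": -3.48,"tz": 0,"rx": 0,"ry": 0,"rz": 0},{"tx": -9.9,"ty": -5.22,"tz": 0,"rx": 0,"ry": 0,"rz": 0},{"tx": -13.2,"ty": -6.96,"tz": 0,"rx": 0,"ry": 0,"rz": 0},{"tx": -16.5,"ty": -8.7,"tz": 0,"rx": 0,"ry": 0,"rz": 0}]}}

```text
time: 2.18
position: [0.459, 0.3188, 0.2228]
tool_rot: [0.164, 0.987, 0.0, 0.0]
ft_force: [0.1, 0.3, 0.1]
grip_width: 0.0285
```

{"op": "send_rows", "data": {"deltas": [{"tx": -2.5,"ty": -1.3,"tz": 0,"rx": 0,"ry": 0,"rz": 0},{"tx": -5,"ty": -2.6,"tz": 0,"rx": 0,"ry": 0,"rz": 0},{"tx": -7,"ty": -3.6,"tz": 0,"rx": 0,"ry": 0,"rz": 0},{"tx": -8.5,"ty": -4.5,"tz": 0,"rx": 0,"ry": 0,"rz": 0},{"tx": -8.5,"ty": -4.5,"tz": 0,"rx": 0,"ry": 0,"rz": 0}]}}

```text
time: 2.6
position: [0.5269, 0.2476, 0.2227]
tool_rot: [0.165, 0.986, -0.0, 0.001]
ft_force: [-0.6, 0.5, 0.5]
grip_width: 0.0016
```

```bash
cat >> h.py <<'E'
from scipy.spatial.transform import Rotation as Ro
def wray(c,o,xy):
    K=c["intrinsics"];d=np.array([xy[0]-K[0,2],xy[1]-K[1,2]]);r=np.hypot(*d);th=r/K[0,0]
    v=np.array([*(np.sin(th)*d/max(r,1e-9)),np.cos(th)])
    T=np.array(c["tool_from_camera"]);R=Ro.from_quat(o["tool_rot"]).as_matrix()
    return o["position"]+R@T[:3,3], R@T[:3,:3]@v
def ww(c,o,xy,z):
    p,v=wray(c,o,xy); return p+v*(z-p[2])/v[2]
E
python3 - <<'E'
from h import *
np.set_printoptions(precision=4,suppress=True)
o=robot.get_obs();c=robot.camera("wrist");save(c,"w0");print(c["intrinsics"],c["tool_from_camera"],o["position"])
for l,z in(("stop_top",.146),("mushroom",.1),("lug0",.1)):
    for r in robot.tip_of(l,"wrist")[:4]: print(l,round(r["p"],2),np.round(r["xy"],1),ww(c,o,r["xy"],z))
E
```

```text
[[371.6483   0.     324.7599]
 [  0.     371.6483 232.8361]
 [  0.       0.       1.    ]] [[ 0.0002 -0.9556 -0.2946  0.0818]
 [ 1.      0.0005 -0.0012 -0.0004]
 [ 0.0013 -0.2946  0.9556 -0.161 ]
 [ 0.      0.      0.      1.    ]] [0.5269 0.2476 0.2227]
```

View pics/w0.png

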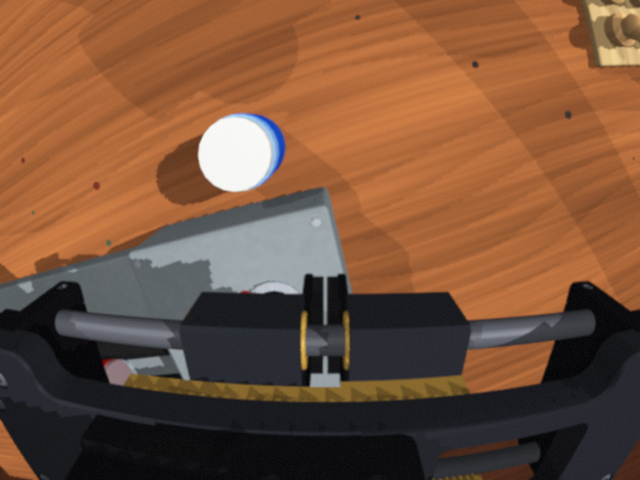

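The wrist view shows only the pot (235,150) and the deck corner. The head is hidden behind the gripper, so I'll pass beyond it to look from above.

{"op": "send_rows", "data": {"deltas": [{"tx": -3.8,"ty": -1,"tz": 0,"rx": 0,"ry": 0,"rz": 0},{"tx": -7.6,"ty": -2,"tz": 0,"rx": 0,"ry": 0,"rz": 0},{"tx": -11.4,"ty": -3,"tz": 0,"rx": 0,"ry": 0,"rz": 0},{"tx": -14,"ty": -3.5,"tz": 0,"rx": 0,"ry": 0,"rz": 0},{"tx": -14,"ty": -3.5,"tz": 0,"rx": 0,"ry": 0,"rz": 0}]}}

```text
time: 3.22
position: [0.6497, 0.1697, 0.2226]
tool_rot: [0.165, 0.986, -0.0, 0.003]
ft_force: [-0.1, 0.1, 0.6]
grip_width: 0.0002
```

```bash
python3 - <<'E'
from h import *
np.set_printoptions(precision=4,suppress=True)
o=robot.get_obs();c=robot.camera("wrist");save(c,"w1");print(o["position"],o["time"],o["joint_velocities"])
for l,z in(("stop_top",.146),("mushroom",.1),("lug0",.1)):
    for r in robot.tip_of(l,"wrist")[:4]: print(l,round(r["p"],2),np.round(r["xy"],1),ww(c,o,r["xy"],z))
r=robot.outline_of("mushroom","wrist")[0];m=r["pixels"]
cs,_=cv2.findContours(m.astype(np.uint8),0,2);print(r["p"],cv2.minEnclosingCircle(max(cs,key=cv2.contourArea)),robot.get_obs()["time"])
E
```

```text
[0.6497 0.1697 0.2226] 3.2167 [ 0.048  -0.0369  0.092   0.0432  0.0339  0.0265]
stop_top 0.81 [311.7 145.6] [0.5842 0.1827 0.146 ]
mushroom 0.95 [312.2 143.1] [0.585  0.1811 0.1   ]
lug0 0.89 [299.6 182.4] [0.6105 0.1619 0.1   ]
lug0 0.88 [284.6 114.1] [0.5571 0.1688 0.1   ]
lug0 0.63 [352.5 132.4] [0.5871 0.2126 0.1   ]
0.58 ((311.10565185546875, 143.2869873046875), 54.08529281616211) 3.4667
```

View pics/w1.png

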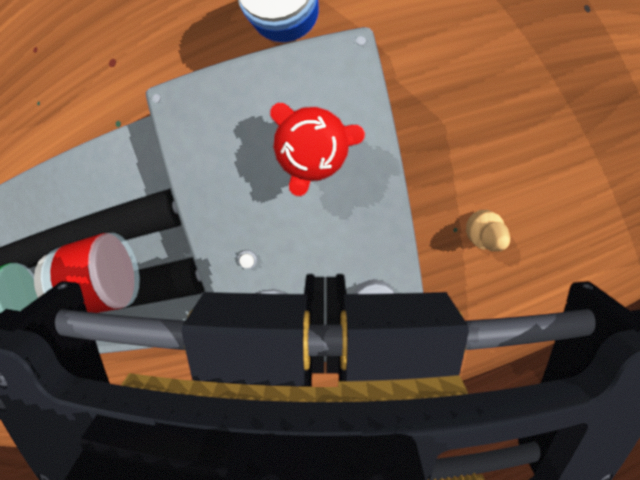

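The head is at (311,145), free and clear all round: axis about (0.5846, 0.182), lug0 towards 85°. I'll go above its centre.

{"op": "send_rows", "data": {"deltas": [{"tx": 3.3,"ty": -0.5,"tz": 1,"rx": 0,"ry": 0,"rz": 0},{"tx": 6,"ty": -1,"tz": 2.5,"rx": 0,"ry": 0,"rz": 0},{"tx": 6.6,"ty": -1,"tz": 5,"rx": 0,"ry": 0,"rz": 0},{"tx": 6.6,"ty": -1,"tz": 6,"rx": 0,"ry": 0,"rz": 0},{"tx": 6.6,"ty": -1,"tz": 6,"rx": 0,"ry": 0,"rz": 0}]}}

```text
time: 3.88
position: [0.5766, 0.1845, 0.1606]
tool_rot: [0.163, 0.987, -0.001, -0.002]
ft_force: [0.6, -1.5, -1.3]
grip_width: 0.0002
```

{"op": "send_rows", "data": {"deltas": [{"tx": -0.6,"ty": 0,"tz": 0.5,"rx": 0,"ry": 0,"rz": 0},{"tx": -0.6,"ty": 0,"tz": 0.8,"rx": 0,"ry": 0,"rz": 0},{"tx": -0.6,"ty": 0,"tz": 0.8,"rx": 0,"ry": 0,"rz": 0},{"tx": -0.6,"ty": 0,"tz": 0.8,"rx": 0,"ry": 0,"rz": 0}]}}

```text
time: 4.22
position: [0.5862, 0.1816, 0.155]
tool_rot: [0.164, 0.986, 0.0, 0.001]
ft_force: [-0.6, 0.4, -0.6]
grip_width: 0.0009
```

{"op": "send_rows", "data": {"deltas": [{"tx": 0,"ty": 0,"tz": 0.5,"rx": 0,"ry": 0,"rz": 0},{"tx": 0,"ty": 0,"tz": 0.9,"rx": 0,"ry": 0,"rz": 0},{"tx": 0,"ty": 0,"tz": 1.2,"rx": 0,"ry": 0,"rz": 0},{"tx": 0,"ty": 0,"tz": 1.5,"rx": 0,"ry": 0,"rz": 0},{"tx": 0,"ty": 0,"tz": 1.5,"rx": 0,"ry": 0,"rz": 0}]}}

```text
time: 4.63
position: [0.5859, 0.1818, 0.1407]
tool_rot: [0.164, 0.987, 0.0, 0.001]
ft_force: [0.0, -0.8, 8.3]
grip_width: 0.0004
```

{"op": "send_rows", "data": {"deltas": [{"tx": 0,"ty": 0,"tz": 0.2,"rx": 0,"ry": 0,"rz": 0},{"tx": 0,"ty": 0,"tz": 0.4,"rx": 0,"ry": 0,"rz": 0},{"tx": 0,"ty": 0,"tz": 0.45,"rx": 0,"ry": 0,"rz": 0},{"tx": 0,"ty": 0,"tz": 0.45,"rx": 0,"ry": 0,"rz": 0}]}}

```text
time: 4.97
position: [0.5859, 0.1817, 0.1368]
tool_rot: [0.164, 0.987, 0.0, 0.001]
ft_force: [-0.4, -1.5, 10.2]
grip_width: 0.0002
```

{"op": "send_rows", "data": {"deltas": [{"tx": 0,"ty": 0,"tz": 0.1,"rx": 0,"ry": 0,"rz": 0},{"tx": 0,"ty": 0,"tz": 0.15,"rx": 0,"ry": 0,"rz": 0},{"tx": 0,"ty": 0,"tz": 0.15,"rx": 0,"ry": 0,"rz": 0}]}}

```text
time: 5.22
position: [0.5859, 0.1818, 0.1359]
tool_rot: [0.164, 0.987, 0.0, 0.001]
ft_force: [-1.8, -1.0, 12.6]
grip_width: 0.0004
```

The force rose at the hard stop (z 0.1359). I'll lift straight off, then go to above the start point of the push.

{"op": "send_rows", "data": {"deltas": [{"tx": 0,"ty": 0,"tz": -2,"rx": 0,"ry": 0,"rz": 0},{"tx": 0,"ty": 0,"tz": -4.5,"rx": 0,"ry": 0,"rz": 0},{"tx": 1.8,"ty": 1.8,"tz": -5,"rx": 0,"ry": 0,"rz": -0.12},{"tx": 3.7,"ty": 3.5,"tz": -5,"rx": 0,"ry": 0,"rz": -0.24},{"tx": 3.7,"ty": 3.5,"tz": -5,"rx": 0,"ry": 0,"rz": -0.24}]}}

```text
time: 5.63
position: [0.5589, 0.23, 0.1841]
tool_rot: [0.041, 0.999, 0.001, -0.001]
ft_force: [-0.1, -0.5, 0.1]
grip_width: 0.0004
```

```bash
python3 - <<'E'
from h import *
np.set_printoptions(precision=4,suppress=True)
c=robot.camera("scene");o=robot.get_obs();save(c,"s2");print(o["position"],o["tool_rot"],o["time"],o["ft_force"])
for r in robot.tip_of("stop_top","scene")[:2]: print(r["p"],r["xy"],w(c,r["xy"]))
cv2.imwrite("pics/s2c.png",cv2.resize(c["color"][150:300,300:500,::-1],(800,600),interpolation=2))
p=np.linalg.inv(c["intrinsics"])
d=c["z_map"];vs,us=np.mgrid[0:480,0:640];P=np.stack([us,vs,np.ones_like(us)],-1)@p.T*d[...,None]
X=(P-c["t"])@c["R"]
s=(np.hypot(X[...,0]-.5846,X[...,1]-.182)<.010)&(X[...,2]>.12)&(X[...,2]<.155)
print(s.sum(),np.median(X[s][:,2]))
s=(np.hypot(X[...,0]-.5846,X[...,1]-.182)<.055)&(np.hypot(X[...,0]-.5846,X[...,1]-.182)>.042)&(X[...,2]>.09)&(X[...,2]<.115)
print("deck",s.sum(),np.median(X[s][:,2]))
E
```

```text
[0.5598 0.2284 0.1836] [ 0.0432  0.9991  0.     -0.0004] 5.6833 [-0.6387 -0.8693  0.0479]
0.96 [383.3, 227.3] [0.5861 0.1797 0.139 ]
59 0.13861362908000763
deck 557 0.1001411470016712
```

View pics/s2c.png

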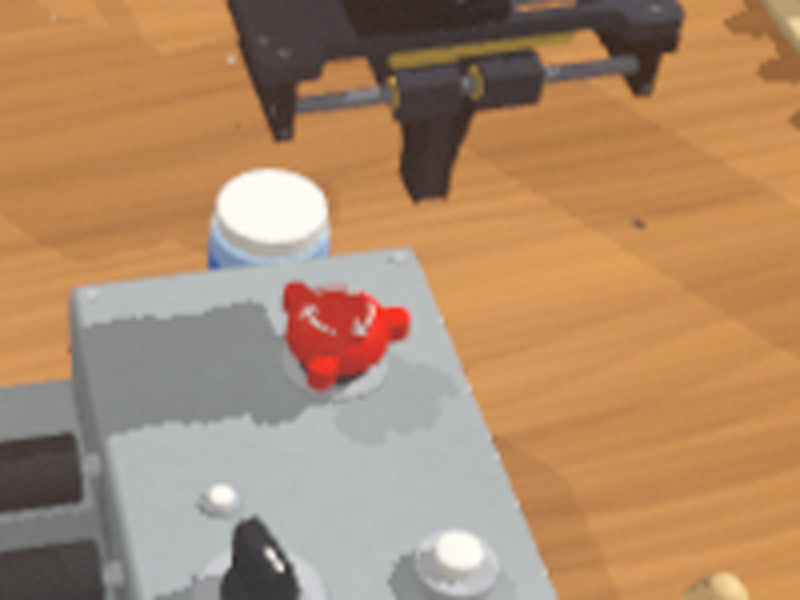

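It stays in by itself: the top is at 38.5 mm above the deck (depth map). Now I'll descend beside lug0.

{"op": "send_rows", "data": {"deltas": [{"tx": 0,"ty": -0.1,"tz": 2.5,"rx": 0,"ry": 0,"rz": 0},{"tx": 0,"ty": -0.1,"tz": 5,"rx": 0,"ry": 0,"rz": 0},{"tx": 0,"ty": -0.1,"tz": 6.4,"rx": 0,"ry": 0,"rz": 0},{"tx": 0,"ty": -0.1,"tz": 6.4,"rx": 0,"ry": 0,"rz": 0},{"tx": 0,"ty": -0.1,"tz": 6.4,"rx": 0,"ry": 0,"rz": 0}]}}

```text
time: 6.15
position: [0.5611, 0.2249, 0.1185]
tool_rot: [0.045, 0.999, -0.0, -0.001]
ft_force: [1.0, 0.3, 0.6]
grip_width: 0.0002
```

{"op": "send_rows", "data": {"deltas": [{"tx": -0.4,"ty": 0.24,"tz": 0,"rx": 0,"ry": 0,"rz": 0},{"tx": -1.08,"ty": 0.24,"tz": 0,"rx": 0,"ry": 0,"rz": 0},{"tx": -1.52,"ty": 0.38,"tz": 0,"rx": 0,"ry": 0,"rz": 0.1},{"tx": -1.97,"ty": 0.48,"tz": 0,"rx": 0,"ry": 0,"rz": 0.2},{"tx": -1.97,"ty": 0.48,"tz": 0,"rx": 0,"ry": 0,"rz": 0.2}]}}

```text
time: 6.57
position: [0.5831, 0.2294, 0.1208]
tool_rot: [0.145, 0.989, 0.001, 0.001]
ft_force: [-0.1, 1.1, 0.8]
grip_width: 0.0005
```

{"op": "send_rows", "data": {"deltas": [{"tx": -0.45,"ty": 0,"tz": 0.1,"rx": 0,"ry": 0,"rz": 0.1},{"tx": -0.9,"ty": 0.1,"tz": 0.1,"rx": 0,"ry": 0,"rz": 0.2},{"tx": -0.9,"ty": 0.1,"tz": 0.1,"rx": 0,"ry": 0,"rz": 0.2}]}}

```text
time: 6.82
position: [0.5926, 0.2284, 0.1202]
tool_rot: [0.242, 0.97, 0.002, 0.002]
ft_force: [0.7, 3.9, 2.3]
grip_width: 0.0004
```

```bash
python3 - <<'E'
from h import *
np.set_printoptions(precision=4,suppress=True)
o=robot.get_obs();c=robot.camera("scene");print(o["position"],o["tool_rot"],o["time"],o["ft_force"],o["moment"])
cv2.imwrite("pics/s3c.png",cv2.resize(c["color"][180:280,330:465,::-1],(800,593),interpolation=2))
E
```

```text
[0.5926 0.2284 0.1202] [0.2418 0.9703 0.0017 0.0022] 6.8167 [0.694  3.9037 2.253 ] [ 0.5637 -0.1124  0.045 ]
```

View pics/s3c.png

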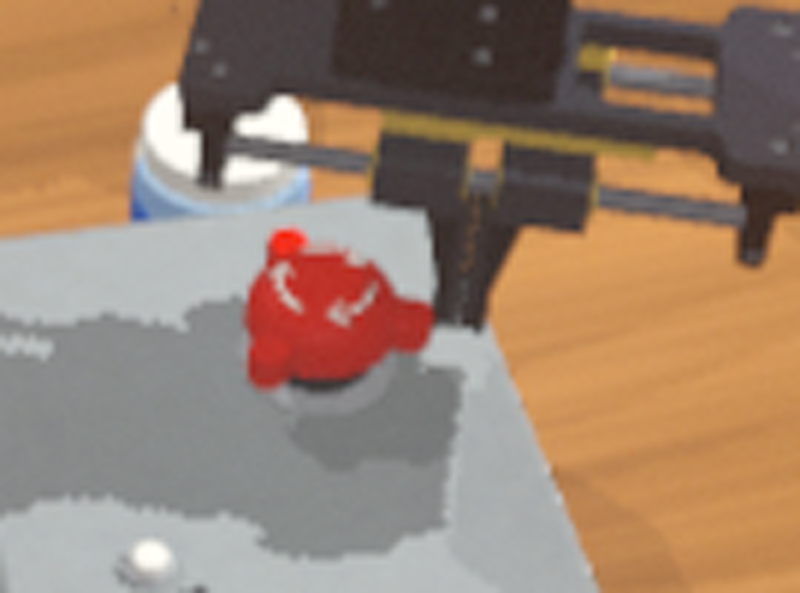

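Lug0 is being carried round by the fingers, so I'll continue the arc a little closer in.

{"op": "send_rows", "data": {"deltas": [{"tx": -0.45,"ty": -0.1,"tz": 0,"rx": 0,"ry": 0,"rz": 0.1},{"tx": -0.9,"ty": 0,"tz": 0,"rx": 0,"ry": 0,"rz": 0.2},{"tx": -0.9,"ty": 0,"tz": 0,"rx": 0,"ry": 0,"rz": 0.2}]}}

```text
time: 7.12
position: [0.6017, 0.2251, 0.1206]
tool_rot: [0.337, 0.941, 0.003, 0.003]
ft_force: [2.4, 6.4, 2.0]
grip_width: 0.0003
```

```bash
cat > st.py <<'E'
from h import *
import sys
np.set_printoptions(precision=4,suppress=True)
o=robot.get_obs();c=robot.camera("scene");print(o["position"],o["tool_rot"],o["time"],o["ft_force"],o["moment"])
cv2.imwrite(f"pics/{sys.argv[1]}.png",cv2.resize(c["color"][180:280,330:465,::-1],(800,593),interpolation=2))
p=np.linalg.inv(c["intrinsics"])
d=c["z_map"];vs,us=np.mgrid[0:480,0:640];P=np.stack([us,vs,np.ones_like(us)],-1)@p.T*d[...,None]
X=(P-c["t"])@c["R"]
s=(np.hypot(X[...,0]-.5846,X[...,1]-.182)<.010)&(X[...,2]>.12)&(X[...,2]<.155)
print("top z",s.sum(),np.median(X[s][:,2]))
E
python3 st.py s4c
```

```text
[0.6017 0.2251 0.1206] [0.3374 0.9413 0.0034 0.0034] 7.1167 [2.3761 6.3616 1.9775] [ 1.1332 -0.4991  0.0394]
top z 58 0.14550069276587524
```

View pics/s4c.png

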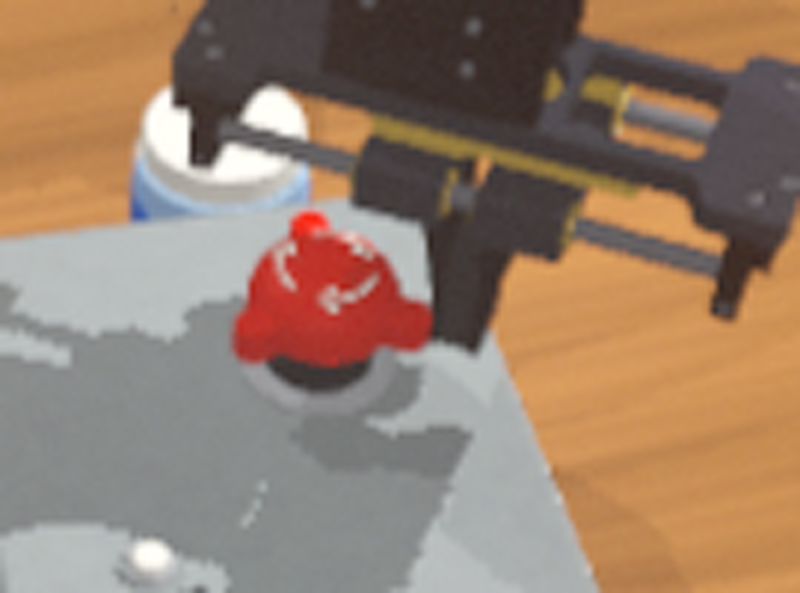

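The head has sprung out (top at 0.1455 m). I'll back off outwards, then up and away.

{"op": "send_rows", "data": {"deltas": [{"tx": 1,"ty": 1.5,"tz": 0,"rx": 0,"ry": 0,"rz": 0},{"tx": 2,"ty": 3.5,"tz": 0,"rx": 0,"ry": 0,"rz": 0},{"tx": 2,"ty": 4,"tz": -2,"rx": 0,"ry": 0,"rz": 0},{"tx": 2,"ty": 5,"tz": -5,"rx": 0,"ry": 0,"rz": 0},{"tx": 2,"ty": 6,"tz": -9,"rx": 0,"ry": 0,"rz": 0}]}}

```text
time: 7.58
position: [0.6185, 0.2812, 0.2063]
tool_rot: [0.335, 0.942, -0.003, -0.003]
ft_force: [1.9, -0.4, -0.3]
grip_width: 0.0005
```

{"op": "send_rows", "data": {"deltas": [{"tx": 0,"ty": 3,"tz": -1,"rx": 0,"ry": 0,"rz": 0},{"tx": 0,"ty": 6,"tz": -2,"rx": 0,"ry": 0,"rz": 0},{"tx": 0,"ty": 7,"tz": -2,"rx": 0,"ry": 0,"rz": 0},{"tx": 0,"ty": 7,"tz": -2,"rx": 0,"ry": 0,"rz": 0},{"tx": 0,"ty": 7,"tz": -2,"rx": 0,"ry": 0,"rz": 0}]}}

```text
time: 8.0
position: [0.6647, 0.3356, 0.2279]
tool_rot: [0.336, 0.942, -0.001, -0.0]
ft_force: [0.6, -1.0, -0.7]
grip_width: 0.0004
```

```bash
python3 st.py s5c; python3 - <<'E'
from h import *
np.set_printoptions(precision=4,suppress=True)
c=robot.camera("top");save(c,"top5")
for l,z in(("stop_top",.146),("lug0",.1),("speed_mark",.144),("pot",0),("finial",0),("jar_a",0)):
    for r in robot.tip_of(l,"top")[:3]: print(l,round(r["p"],2),np.round(r["xy"],1),w(c,r["xy"],z))
E
```

```text
[0.6647 0.3356 0.2279] [ 0.3362  0.9418 -0.0011 -0.0003] 8.0 [ 0.5567 -0.962  -0.7033] [-0.0617  0.0491  0.0121]
top z 58 0.1456802293696966
stop_top 0.82 [269.2 238.3] [0.5828 0.1845 0.146 ]
lug0 0.62 [277.3 248.6] [0.5602 0.1709 0.1   ]
lug0 0.52 [282.4 224.1] [0.6187 0.1582 0.1   ]
lug0 0.41 [255.9 237.3] [0.5879 0.222  0.1   ]
speed_mark 0.77 [304.2 173.2] [0.7326 0.1026 0.144 ]
pot 0.64 [269.8 294.6] [0.4442 0.2017 0.    ]
finial 0.8 [216.7 183.3] [0.7358 0.3389 0.    ]
finial 0.26 [369.6 223. ] [ 0.6262 -0.0592  0.    ]
jar_a 0.75 [369.5 220.6] [ 0.6325 -0.0591  0.    ]
jar_a 0.55 [433.6 231. ] [ 0.6032 -0.2245  0.    ]
jar_a 0.43 [271.  237.4] [0.5921 0.1975 0.    ]
```

View pics/s5c.png

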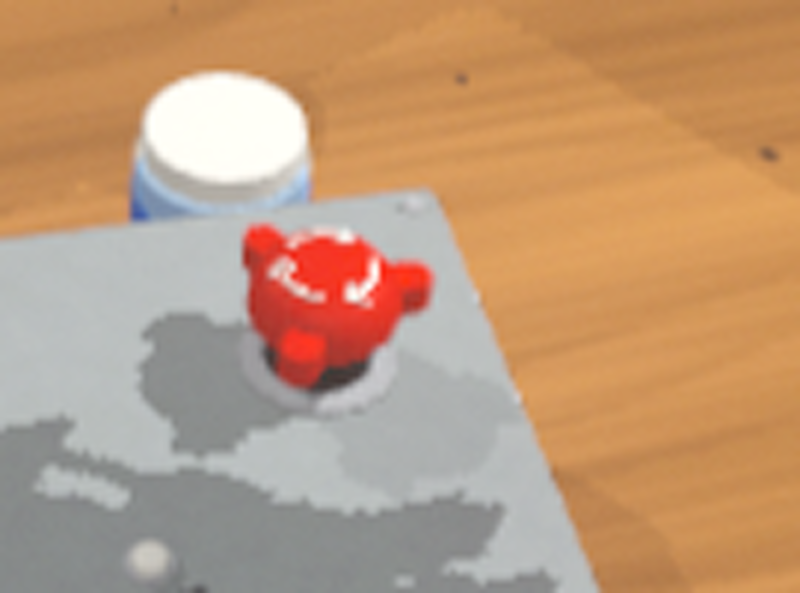

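View pics/top5.png

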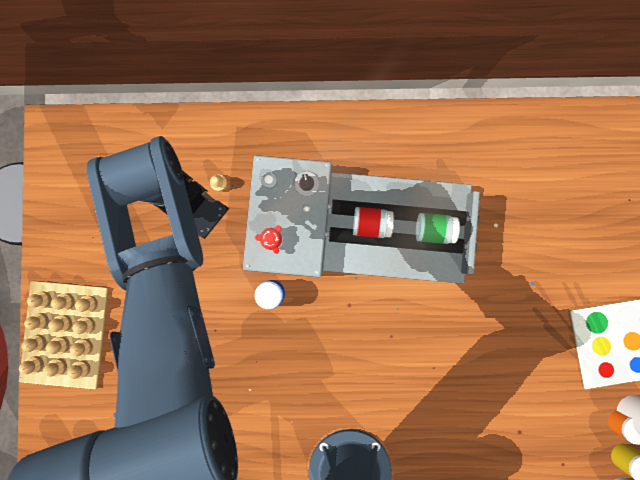

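The last views show the head fully out (top image 270,238), turned back, with nothing else moved. I'll hand in.

```bash
python3 -c "
from rig import robot
print(robot.get_obs()['joint_velocities']);print(robot.hand_in())"
```

```text
[ 0.00111294  0.00254196 -0.004722    0.00121986  0.00105194  0.00093635]
the job is handed in; nothing more can be done
None
```

The stop button passed its test: it latched when pressed, stayed in by itself, and sprang fully back out when twisted clockwise. The job is handed in.

- **Press:** I pushed the head straight in with the closed fingertips until it met the hard stop, at about 12.6 N. After I lifted off, the depth image put its top 38.5 mm above the deck, so it was latched.
- **Twist:** I pushed lug0 clockwise from the side, without taking hold of the head, until the latch let go. The top was back at about 145.5 mm above the bench, against a nominal 146 mm.
- **Last checks:** With the arm clear, the top read 145.7 mm and the lugs looked back at their rest direction. The jars on the rollers, the pot and the finial were where they started, within the networks' error.
- **Disagreement:** The network's speed mark reading came out about 12 mm from its first one, with shadow on the knob. The fingers never came near the knob, so I took it as detection error and did not check further. I did not measure the start button, but nothing went near it.

The whole job took about 8 s of robot time.

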